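# Index the dish reader's slide to the reading position

### The job

Get the dish in the dish reader ready for its reading: press the open see-through cover on the sample carriage down until its catch snaps and holds it shut, then pull up the red lock knob, slide the carriage along to the next hole (the middle one, under the reader head) and let the pin go fully home in it. Finish while still holding the knob with the pin fully home, so that the carriage cannot shift during the reading; leave the other things on the bench where they are.

Things in the scene. Friction and masses are not known exactly. Their poses are not given: they have to be found in the camera images.
- reader: Dish reader fixed to the bench: white base 320 (x) x 460 (y) x 16 mm, two guide rails along y, and a white C-shaped head over its middle (x -39 to +169, y -60 to +60 mm, underside 86, top 142 mm above the bench; column at x +117 to +167 mm). Origin: on the bench surface; x away from the robot's side (base from x = -150 to +170 mm), y along the rails, z up.
- hole_2 (a point): Top of the middle hole (2 black dots beside it) of the aluminium index bar that runs along the reader's front: reader x = -108 mm, y = 0, 36 mm above the bench. Holes 1 and 3 (1 and 3 dots) lie 135 mm to its -y and +y side. Holes are 13 mm wide, the bar 26 mm.
- carriage (a joint): Slide of the sample carriage along the reader's +y, in m: 0 = at hole 1 (start), 0.135 = at hole 2 (middle, under the head), 0.270 = at hole 3. Friction 2.5 N, pin play 1.5 mm either way. A 120 x 116 mm block (reader x -28 to +92 mm, top 64 mm above the bench); in front a 44 mm wide ear (x -130 to -28 mm, top 52 mm above the bench) carries the lock plunger over the bar.
- plunger (a joint): Lift of the lock plunger, in m: 0 = pin fully home in a hole, 0.020 = upper stop. The 10 mm round-nosed pin is clear of the bar at 0.014 and reads 0.014 when it rests on the bar between holes. A spring pushes it down with about 5 N when home, 9 N fully pulled.
- knob (a point): Centre of the red lock knob: upright cylinder 28 mm in diameter, 26 mm high, 96 mm above the bench with the pin home, on the pin's axis (reader x = -108 mm, y = -135 mm + carriage). Below it a 17 mm neck and a 21 mm steel sleeve (top 78 mm above the bench) stand on the ear. It travels with the carriage.
- cover (a joint): Opening angle of the hinged cover, in rad: 0 = shut on its stop, grows as its front edge rises (starts at 0.5 to 1.0, stops at 1.25). Friction hinge: it stays where it is left. In the last 0.07 rad a spring ball resists (about 6 N at the front edge); below about 0.02 rad it snaps the cover to 0 and holds it there.
- cover_hinge (a point): Middle of the cover's hinge axis, along the reader's y at the carriage's rear edge (reader x = +98 mm, y = -135 mm + carriage), 70 mm above the bench; travels with the carriage.
- tab (a point): Outer face of the blue tab (23 mm out, 40 mm wide, 6 mm thick) in the middle of the cover's front edge, 147 mm from the hinge axis; when shut at reader x = -49 mm, 72 mm above the bench. The cover is a see-through plate in a grey frame, 122 x 116 x 6 mm, its outer face 2.5 mm outside the hinge axis.
- nest (a point): Centre of the round dish nest in the carriage (93 mm wide, 20 mm deep), 52 mm above the bench.
- dish_centre (a point): Centre of the loose covered dish that lies in the nest, 90 mm in diameter and 16 mm high; z up. It rides along under the cover.
- dish_stack: Bystander: three dishes stacked, 90 mm in diameter, 48 mm high, beside the reader's left end; origin at its underside. Leave alone.
- tip_box: Bystander: blue pipette tip box with clear lid, 84 x 124 x 56 mm, beside the reader's right end; origin at its underside. Leave alone.
- marker: Bystander: white and blue marker pen, 150 x 12 x 12 mm, in front of the reader; origin at its underside. Leave alone.
- pipette: Bystander: grey hand pipette lying on the bench at the right, about 270 mm long, 26 mm high; origin at its underside. Leave alone.
- white_bottle: Bystander: white plastic bottle, 90 mm in diameter, 185 mm high, at the left; origin at its underside. Leave alone.
- waste_tub: Bystander: yellow tub with red lid, 172 mm in diameter, 148 mm high, at the left; origin at its underside. Leave alone.
- tube_rack: Bystander: orange rack of tubes with blue caps, 90 x 200 x 102 mm, at the right; origin at its underside. Leave alone.

How it is judged:
By the outcome, as a careful person would: the job done as asked, in the order asked, and still so for the second after the job is handed in, while the arm keeps its last pose, push and grip.
It also fails if it takes over 51 s, if anything falls off the work surface, if the arm or the gripper's body presses on something with over 40 N, if the wrist force passes 120 N, or if a joint passes its speed limit or range.

### The arm

A 6-joint arm with a two-finger parallel gripper is mounted at the origin on the work surface. World frame = base frame: x ahead of the robot, y to its left, z up, the work surface at z = 0. Lengths are in m, angles in rad, forces in N, time in s.
With the tool pointing down it reaches from about 0.4 to 0.825 m from the base axis. Payload 7 kg.
Tool frame: the origin (TCP) lies at the very end of the fingers, on their centre line; the grasp point (between the pads) lies 19 mm behind it; x points along the fingers, y is the direction in which the jaws open and shut, and the axes are right-handed (so a half turn about x gives the same grasp; the last joint's range is limited). The gripper opens to 88 mm and grips with 3 to 60 N. Pads are 19 mm wide; open, the fingers measure 130 mm over their backs; the gripper's body (78 mm by 193 mm) begins 47 mm behind the grasp point.
Start: joints at [1.428, 0.359, 0.012, 0, -1.224, -0.288], TCP at [0.282, 0.613, 0.227] pointing down, gripper open.
Joint ranges: [-3.07, 3.07], [-1.43, 2.12], [-1.02, 1.25], [-3.03, 1.67], [-3.05, -0], [-3.03, 3.03]. Speed limits (rad/s): [2.39, 2.39, 3.01, 3.14, 3.14, 3.14].

### API

Orientations are given as [roll, pitch, yaw] about the fixed x, y, z axes, in that order (R = Rz(yaw) Ry(pitch) Rx(roll)).
In Python, from station import arm gives the robot as it stands.
- The arm moves only by the shell command python3 -m inch 'ROWS' [OPENING] [FORCE]. ROWS is text: rows parted by semicolons, each of 6 numbers parted by spaces: the shift along the world's x, y, z in units of 30 mm (1.0 is 30 mm), then the turn, a rotation vector about the world's x, y, z in units of 5 degrees (1.0 is 5 degrees). In form: dx dy dz wx wy wz; .... A call has 1 to 12 rows; each row shifts and turns the commanded pose from where the row before left it; what a row does not reach is not made up. A row lasts 1/8 s, in which the tool goes at most 62.5 mm and 10.7 degrees, less where a joint would pass 70% of its speed; a pose out of reach is approached as far as the arm can. A call is refused whole if a number of a shift passes 1 or a number of a turn 1, either way. A call with a gripper value outside its range is refused whole. OPENING is the opening, from 0 (shut) to 1 (fully open), set as the call begins (- or left out, the last holds). The fingers move at their own pace and stop on an object; FORCE is the grip in N (left out, the last holds). Time passes only in rows, so rows that do not move let the fingers close. It gives the time, the measured TCP pose, the force and the opening at its end, in the units of the state.
- arm.get_state(): the state, without advancing time (a new reading comes with each control period).
- arm.grab_frame(name): name is "scene" or "top"; returns a dict with "frame" (480x640x3 uint8, red, green, blue), "range_z" (480x640 float32, m along the optical axis (not along the pixel's ray), 0 where there is no reading), "mtx" (3x3 intrinsics, pixels), "pose" (4x4, takes a point from camera to world coordinates). Camera axes: x right, y up, looking along -z (the intrinsics and any distortion apply to the point x, -y, -z); pixel columns grow to the right and rows downward; lengths in m; the calibration is good to about 2 mm. A picture is of the moment at which its call begins.
- arm.job_done(): hands the job in, once; it reports no verdict.
Trained networks look in a picture, given as the dict that the camera call returned (one of the last four; its "shot" number tells which), for a name from the list of things; names that differ only in an ending like _2 or _b are one class to them, and where a whole thing is asked for, a point or a joint stands for the part that bears it (a point fixed in the world has none). Each returns a list of dicts, best first, with "confidence" (0 to 1); they miss things now and then, are a little off and sometimes report something else, mostly with a low value. They report only what shows in the picture. A call takes as long as a camera call.
- arm.search_frame(picture, target): "extent" ([centre column, centre row, width, height] as shares, 0 to 1, of the picture: columns of its width, rows of its height, round what is visible of it).
- arm.masks_of(picture, target): "mask" (480x640 bool, what is visible of it) and "extent" ([centre column, centre row, width, height] as shares, 0 to 1, of the picture: columns of its width, rows of its height, round what is visible of it).
- arm.place_of(picture, target): "position" ([column, row] as shares, 0 to 1, of the picture: columns of its width, rows of its height: a listed point, or the origin of a listed thing).
The state is a dict: "t": time; "q": joint angles; "qd": joint speeds; "joint_efforts": joint torques, N m; "eef_pos": TCP position; "ee_rot": TCP orientation; "force": force on the tool from outside, world axes, zero at the start; "moment": the same for the moment, N m; "width": finger opening in m.
Only numpy, scipy, OpenCV 4.12 (cv2) and the standard library are available. Lean on these libraries where they do the work, as an engineer would, in place of code of your own. Each camera call takes 0.05 s, during which the arm holds its last target. There are 200 camera calls.

## Working session

There is one attempt and no reset: what is moved stays moved. The work goes in short steps, Python scripts to look and compute and a shell command to move; the robot and the scene stay as the last step left them, time stands still between calls to the robot, and variables do not carry over. Pictures are saved under pics/ and viewed, about 8 in all and at most 12, crops included, and the job is handed in when it is done.

```bash
mkdir -p pics
cat > h.py <<'E'
import numpy as np, cv2
from station import arm
def world(p,u,v,z=None,d=None):
    K=p["mtx"]; r=np.array([(u-K[0,2])/K[0,0],-(v-K[1,2])/K[1,1],-1.])
    T=p["pose"]; o=T[:3,3]; w=T[:3,:3]@r
    if z is not None: return o+w*(z-o[2])/w[2]
    if d is None:
        a=p["range_z"][int(v)-2:int(v)+3,int(u)-2:int(u)+3]; a=a[a>0]; d=np.median(a) if len(a) else np.nan
    return o+w*d
def proj(p,P):
    T=p["pose"]; c=T[:3,:3].T@(np.asarray(P)-T[:3,3]); K=p["mtx"]
    return K[0,0]*c[0]/-c[2]+K[0,2], K[1,1]*-c[1]/-c[2]+K[1,2]
def save(p,n,crop=None,s=1):
    f=p["frame"][:,:,::-1]
    if crop: f=f[crop[1]:crop[3],crop[0]:crop[2]]
    cv2.imwrite("pics/"+n,cv2.resize(f,None,fx=s,fy=s,interpolation=cv2.INTER_CUBIC))
E
python3 - <<'E'
from h import *
np.set_printoptions(precision=4,suppress=True)
print(arm.get_state())
ims=[]
for n in("scene","top"):
    p=arm.grab_frame(n); save(p,n+"0.png"); print(n,p["pose"],p["mtx"])
    for t in("reader","hole_2","knob","tab","cover_hinge","nest","dish_centre"):
        for r in arm.place_of(p,t)[:2]:
            u,v=r["position"][0]*640,r["position"][1]*480
            print(t,round(r["confidence"],2),round(u,1),round(v,1),world(p,u,v))
E
```

```text
{'t': 0.0, 'q': array([ 1.4281,  0.3594,  0.011 , -0.0004, -1.2242, -0.2881]), 'qd': array([-0.0017,  0.0006, -0.0002, -0.0007, -0.0009, -0.0004]), 'joint_efforts': array([  0.0013, -58.272 ,  29.3057,   6.9972,   0.0069,  -0.0002]), 'eef_pos': array([0.2817, 0.6128, 0.2256]), 'ee_rot': array([ 1.6685,  1.569 , -1.904 ]), 'force': array([ 0.7661, -0.0345,  0.1597]), 'moment': array([ 0.0393,  0.0242, -0.0185]), 'width': 0.08785254731136591}
scene [[ 0.5908 -0.6974  0.4056  1.1984]
 [ 0.8068  0.5114 -0.2958 -0.4517]
 [-0.0012  0.502   0.8648  1.4385]
 [ 0.      0.      0.      1.    ]] [[556.133    0.     316.3192]
 [  0.     556.133  246.8271]
 [  0.       0.       1.    ]]
reader 0.93 333.1 265.0 [ 0.6598 -0.004   0.1381]
hole_2 0.66 305.4 231.2 [0.4687 0.04   0.0173]
knob 0.66 270.5 249.2 [ 0.5066 -0.1035  0.1095]
tab 0.74 290.9 259.1 [ 0.5835 -0.0868  0.1477]
cover_hinge 0.98 319.0 307.4 [ 0.7104 -0.0875  0.0656]
nest 0.77 298.4 288.9 [ 0.6502 -0.1111  0.1077]
nest 0.53 232.5 311.1 [ 0.5781 -0.2793  0.0562]
top [[ 0.019   0.9922 -0.1228  0.394 ]
 [-0.9998  0.0187 -0.0034  0.0318]
 [-0.0011  0.1229  0.9924  1.4325]
 [ 0.      0.      0.      1.    ]] [[451.2774   0.     314.8495]
 [  0.     451.2774 238.2109]
 [  0.       0.       1.    ]]
reader 0.56 312.3 228.1 [0.5835 0.0442 0.1386]
hole_2 0.8 315.4 260.7 [0.497  0.0337 0.0322]
knob 0.75 314.2 261.4 [0.4949 0.0374 0.0287]
knob 0.46 360.0 255.6 [ 0.5091 -0.0976  0.1057]
tab 0.6 358.5 226.8 [ 0.5891 -0.0891  0.1435]
cover_hinge 0.65 354.7 192.4 [ 0.7065 -0.0832  0.0732]
cover_hinge 0.4 476.6 302.5 [ 0.3776 -0.4683  0.0195]
nest 0.81 357.9 216.8 [ 0.6223 -0.0892  0.1205]
```

Run:
```python
from h import *
for n,c in(("scene",(180,130,480,400)),("top",(200,130,480,340))):
    save(arm.grab_frame(n),n+"c.png",c,2.6)
```

```text
(no output)
```

View pics/scenec.png

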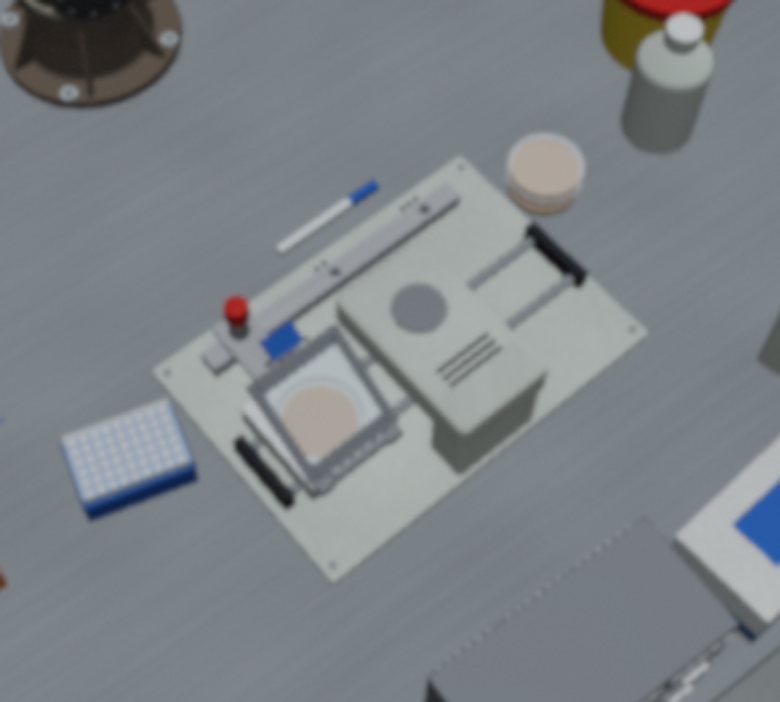

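View pics/topc.png

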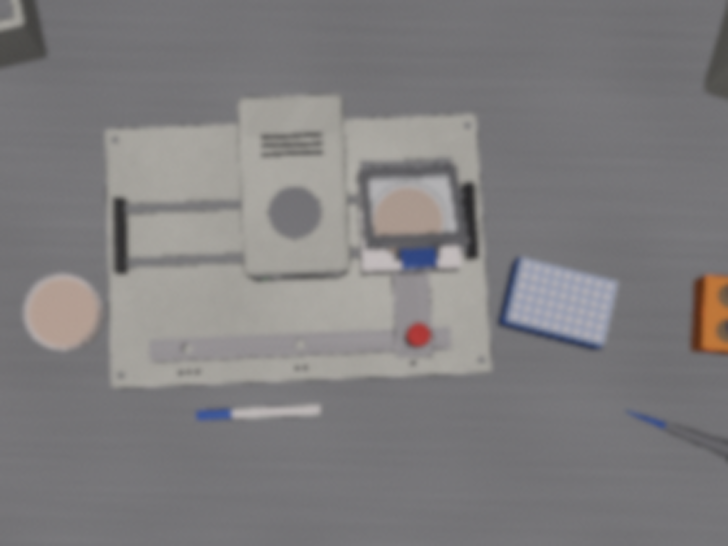

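Run:
```python
from h import *
np.set_printoptions(precision=4,suppress=True)
P={n:arm.grab_frame(n) for n in("top","scene")}
A=[];B=[]
for n,p in P.items():
    f=p["frame"].astype(int); m=(f[...,0]>110)&(f[...,1]<70)&(f[...,2]<80)
    pt=(361,259) if n=="top" else (271,248)
    k,lab,st,ce=cv2.connectedComponentsWithStats(m.astype(np.uint8))
    i=min(range(1,k),key=lambda i:np.hypot(*(ce[i]-pt))); print(n,ce[i],st[i])
    u,v=ce[i]; r=world(p,u,v,d=1.)-p["pose"][:3,3]; r/=np.linalg.norm(r)
    M=np.eye(3)-np.outer(r,r); A.append(M);B.append(M@p["pose"][:3,3]); print(world(p,u,v,z=.1))
    f=p["frame"].astype(int)
    mt=(f[...,2]>f[...,0]+50); k,lab,st,ce=cv2.connectedComponentsWithStats(mt.astype(np.uint8))
    for i in range(1,k):
        if st[i,4]>40:print("blue",ce[i],st[i,4],world(p,*ce[i]))
print("knob",np.linalg.lstsq(np.vstack(A),np.hstack(B),rcond=None)[0])
p=P["top"]
c=[world(p,x/2.6+200,y/2.6+130,z=.016) for x,y in((106,130),(475,115),(490,372),(112,386))]
print(np.array(c),np.mean(c,0))
e=(c[0]-c[1])+(c[3]-c[2]); print("yaw",np.arctan2(-e[0],e[1]))
# base white points from depth, in both cams
for n,p in P.items():
    d=p["range_z"]; vv,uu=np.mgrid[:480,:640]; K=p["mtx"]
    r=np.stack([(uu-K[0,2])/K[0,0],-(vv-K[1,2])/K[1,1],-np.ones_like(d)],-1)*d[...,None]
    W=r@p["pose"][:3,:3].T+p["pose"][:3,3]
    m=(d>0)&(W[...,2]>.009)&(W[...,2]<.2)&(p["frame"].min(-1)>125)
    k,lab,st,_=cv2.connectedComponentsWithStats(m.astype(np.uint8)); i=1+np.argmax(st[1:,4])
    print(n,cv2.minAreaRect(W[(lab==i)&(W[...,2]<.03)][:,:2].astype(np.float32)))
    # cover plane: points in the cover box
    u0=np.array(proj(p,[0.62,-.09,.12]));
    np.save("W"+n+".npy",W)
    m=arm.masks_of(p,"cover")
    for q in m[:2]:
        w=W[q["mask"]&(d>0)]; print("cover",q["confidence"],q["mask"].sum(),w.min(0),w.max(0),np.median(w,0))
```

```text
top [360.2143 258.6667] [357 255   8   8  42]
[ 0.5005 -0.0989  0.1   ]
blue [450.0924  82.6997] 303 [ 1.0193 -0.3533  0.1693]
blue [419.6801  85.2155] 297 [ 1.0201 -0.2686  0.1483]
blue [252.6986  95.6919] 740 [1.0111 0.2411 0.0755]
blue [621.489  199.9689] 2542 [ 0.7751 -1.1373 -0.2713]
blue [360.3462 228.7692] 78 [ 0.5831 -0.0942  0.146 ]
blue [486.4267 241.3333] 75 [ 0.5591 -0.4731  0.1009]
blue [502.3457 242.7284] 81 [ 0.5559 -0.5207  0.0998]
blue [518.   244.15] 80 [ 0.5523 -0.5662  0.1017]
blue [534.1556 245.5667] 90 [ 0.5491 -0.6143  0.1009]
blue [485.6849 255.3699] 73 [ 0.5172 -0.4696  0.1014]
blue [501.6962 256.9494] 79 [ 0.5134 -0.5169  0.1011]
blue [517.6447 258.3816] 76 [ 0.5102 -0.5645  0.0996]
blue [533.9294 259.8941] 85 [ 0.5066 -0.6125  0.0997]
scene [270.24 248.18] [267 245   8   7  50]
[ 0.4984 -0.0998  0.1   ]
blue [319.2917 203.125 ] 48 [0.408  0.1364 0.0119]
blue [287.876  260.4341] 129 [ 0.5831 -0.0961  0.1499]
blue [486.9026 322.8872] 1099 [1.0099 0.2397 0.0743]
blue [233.2269 318.3109] 238 [ 0.5879 -0.2863  0.0353]
blue [153.4803 327.1181] 127 [ 0.5175 -0.472
[... 488 characters left out ...]
0.355   0.1687]
knob [ 0.4999 -0.0995  0.1019]
[[ 0.7533  0.2784  0.016 ]
 [ 0.7809 -0.1777  0.016 ]
 [ 0.4636 -0.1959  0.016 ]
 [ 0.4382  0.2589  0.016 ]] [0.609  0.0409 0.016 ]
yaw 0.058142129418272674
top ((0.6092575788497925, 0.043048277497291565), (0.32224661111831665, 0.46021267771720886), 3.4386632442474365)
cover 0.96 1434 [ 0.5696 -0.1632  0.0093] [ 0.728  -0.0311  0.1584] [ 0.6444 -0.0896  0.1092]
scene ((0.608211100101471, 0.04237563908100128), (0.325229287147522, 0.46195411682128906), 3.5618512630462646)
cover 0.92 2177 [ 0.5366 -0.1514  0.0122] [0.7125 0.0009 0.1609] [ 0.6456 -0.0931  0.1079]
cover 0.23 1381 [ 0.4982  0.4425 -0.0063] [0.5856 0.6065 0.1938] [0.5553 0.468  0.1164]
```

```bash
cat >> h.py <<'E'
from scipy.spatial.transform import Rotation as Ro
O=np.array([.599,.0419]); YAW=.060
def r2w(x,y): c,s=np.cos(YAW),np.sin(YAW); return O+[c*x-s*y, s*x+c*y]
def stat(tx=None,ty=None,tz=None,jaw=None):
    s=arm.get_state(); R=Ro.from_euler('xyz',s["ee_rot"]).as_matrix()
    a=np.degrees(np.arctan2(R[1,1],R[0,1]))
    print("t",s["t"],"tcp",s["eef_pos"].round(4),"F",s["force"].round(1),"w",round(s["width"],4),"jaw",a.round(2),"x",R[:,0].round(3),"q1,5,6",s["q"][[0,4,5]].round(2))
    c,n=np.cos(YAW),np.sin(YAW); d=s["eef_pos"][:2]-O; print("reader xy",(np.array([[c,n],[-n,c]])@d).round(4))
    if tx is not None: print("units",((np.array([*r2w(tx,ty),tz])-s["eef_pos"])/.03).round(3),"turn",((jaw-a+90)%180-90)/5)
E
python3 -c "
from h import *
stat(-.040,-.135,.22,np.degrees(YAW))"
```

```text
t 1.1 tcp [0.2819 0.6133 0.2266] F [ 0.3 -1.  -0.2] w 0.0877 jaw -114.68 x [ 0.  0. -1.] q1,5,6 [ 1.43 -1.22 -0.29]
reader xy [-0.2823  0.5894]
units [  9.509 -23.62   -0.219] turn -12.376113664542993
```

```bash
R='0.396 -0.984 0 0 0 -0.516'; python3 -m inch '0.396 -0.984 0 0 0 -0.516;0.396 -0.984 0 0 0 -0.516;0.396 -0.984 0 0 0 -0.516;0.396 -0.984 0 0 0 -0.516;0.396 -0.984 0 0 0 -0.516;0.396 -0.984 0 0 0 -0.516;0.396 -0.984 0 0 0 -0.516;0.396 -0.984 0 0 0 -0.516;0.396 -0.984 0 0 0 -0.516;0.396 -0.984 0 0 0 -0.516;0.396 -0.984 0 0 0 -0.516;0.396 -0.984 0 0 0 -0.516' 0 20; python3 -m inch '0.396 -0.984 0 0 0 -0.516;0.396 -0.984 0 0 0 -0.516;0.396 -0.984 0 0 0 -0.516;0.396 -0.984 0 0 0 -0.516;0.396 -0.984 0 0 0 -0.516;0.396 -0.984 0 0 0 -0.516;0.396 -0.984 0 0 0 -0.516;0.396 -0.984 0 0 0 -0.516;0.396 -0.984 0 0 0 -0.516;0.396 -0.984 0 0 0 -0.516;0.396 -0.984 0 0 0 -0.516;0.396 -0.984 0 0 0 -0.516'; python3 -c "
from h import *
stat(-.040,-.135,.155,np.degrees(YAW))"
```

```text
t: 2.6
eef_pos: [0.4248, 0.2576, 0.2268]
ee_rot: [-1.278, 1.57, 0.89]
force: [0.8, 0.4, -0.2]
width: 0.0004
t: 4.1
eef_pos: [0.5671, -0.0967, 0.2267]
ee_rot: [-1.524, 1.571, 0.104]
force: [0.8, -0.0, -0.3]
width: 0.0006
t 4.1 tcp [ 0.5671 -0.0967  0.2267] F [ 0.8 -0.  -0.3] w 0.0006 jaw -176.73 x [ 0.  0. -1.] q1,5,6 [ 0.17 -1.16 -0.11]
reader xy [-0.0402 -0.1364]
units [ 0.004  0.047 -2.39 ] turn 0.03431016143416628
```

```bash
python3 -m inch '0 0.04 -0.8 0 0 0;0 0 -0.8 0 0 0;0 0 -0.6 0 0 0;0 0 -0.3 0 0 0;0 0 -0.3 0 0 0;0 0 -0.3 0 0 0;0 0 -0.3 0 0 0;0 0 -0.3 0 0 0;0 0 -0.3 0 0 0;0 0 -0.3 0 0 0;0 0 -0.3 0 0 0;0 0 -0.1 0 0 0'; python3 -c "
from h import *
stat()"
```

```text
t: 5.6
eef_pos: [0.5679, -0.094, 0.0858]
ee_rot: [-1.629, 1.569, 0.001]
force: [0.4, -0.1, 1.2]
width: 0.0003
t 5.6 tcp [ 0.5679 -0.094   0.0858] F [ 0.4 -0.1  1.2] w 0.0003 jaw -176.6 x [ 0.002  0.    -1.   ] q1,5,6 [ 0.18 -0.85 -0.12]
reader xy [-0.0392 -0.1338]
```

```bash
for i in 1; do python3 -m inch '0 0 -0.1 0 0 0;0 0 -0.1 0 0 0;0 0 -0.1 0 0 0;0 0 0 0 0 0'; done; python3 -m inch '0 0 -0.07 0 0 0;0 0 0 0 0 0';python3 -m inch '0 0 -0.07 0 0 0;0 0 0 0 0 0'; python3 -c "
from h import *
stat();p=arm.grab_frame('scene');save(p,'s2.png',(220,190,380,330),4)"
```

```text
t: 6.1
eef_pos: [0.5674, -0.0938, 0.0768]
ee_rot: [-1.469, 1.57, 0.161]
force: [-0.1, -0.6, -0.5]
width: 0.0003
t: 6.35
eef_pos: [0.567, -0.0939, 0.0743]
ee_rot: [1.274, 1.571, 2.904]
force: [0.9, -0.1, -0.2]
width: 0.0006
t: 6.6
eef_pos: [0.5671, -0.094, 0.0726]
ee_rot: [-2.115, 1.571, -0.485]
force: [-0.5, -0.7, 3.2]
width: 0.0003
t 6.6 tcp [ 0.5671 -0.094   0.0726] F [-0.5 -0.7  3.2] w 0.0003 jaw -176.6 x [ 0. -0. -1.] q1,5,6 [ 0.18 -0.82 -0.12]
reader xy [-0.04   -0.1338]
```

View pics/s2.png

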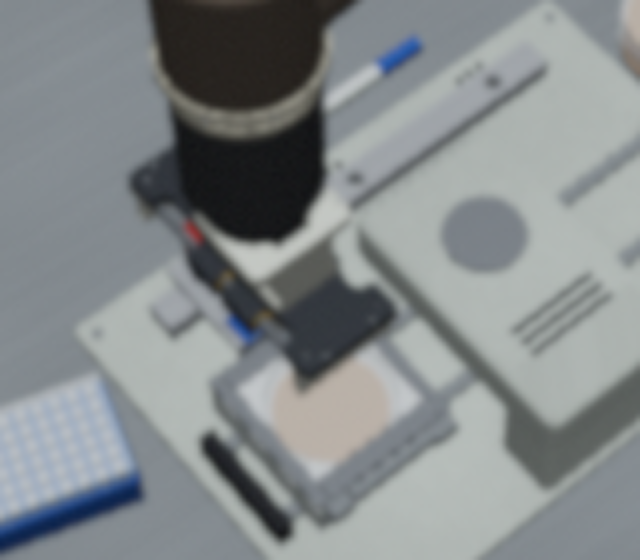

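The cover lies almost shut on the carriage, with the blue tab (crop about 240,328) under the fingertips. I'll press on until the force shows the stop.

```bash
for i in 1; do python3 -m inch '0 0 -0.04 0 0 0;0 0 0 0 0 0'; python3 -m inch '0 0 -0.04 0 0 0;0 0 0 0 0 0';  python3 -m inch '0 0 -0.04 0 0 0;0 0 0 0 0 0';done | grep -E "pos|force"
```

```text
eef_pos: [0.5672, -0.0941, 0.0723]
force: [-4.9, 2.1, 11.6]
eef_pos: [0.5672, -0.0942, 0.072]
force: [-7.2, 0.8, 20.5]
eef_pos: [0.5673, -0.0944, 0.0718]
force: [-10.5, 2.3, 28.1]
```

```bash
python3 -m inch '0 0 0.9 0 0 0;0 0 0.9 0 0 0;0 0 0.9 0 0 0;-0.38 -0.03 0 0 0 1;-0.38 -0.03 0 0 0 1;-0.38 -0.03 0 0 0 1;-0.38 -0.03 0 0 0 1;-0.38 -0.03 0 0 0 1;-0.36 -0.03 0 0 0 1;0 0 0 0 0 1;0 0 0 0 0 1;0 0 0 0 0 1' ; python3 -m inch '0 0 0 0 0 1;0 0 0 0 0 1;0 0 0 0 0 1;0 0 0 0 0 1;0 0 0 0 0 1;0 0 0 0 0 1;0 0 0 0 0 1;0 0 0 0 0 1;0 0 0 0 0 1;0 0 0 0 0 0' 1
python3 - <<'E'
from h import *
stat(-.108,-.135,.082,90+np.degrees(YAW))
p=arm.grab_frame('scene');save(p,'s3.png',(220,190,380,330),4)
for n in("scene","top"):
    p=p if n=="scene" else arm.grab_frame(n)
    q=arm.masks_of(p,"cover")[0]; d=p["range_z"]
    vv,uu=np.where(q["mask"]&(d>0)); w=np.array([world(p,u,v,d=d[v,u]) for u,v in zip(uu,vv)])
    c,s=np.cos(YAW),np.sin(YAW); xr=(w[:,:2]-O)@np.array([c,s])
    for lo in np.arange(-.06,.12,.02):
        m=(xr>lo)&(xr<=lo+.02); print(n,round(lo,2),m.sum(),np.percentile(w[m,2],[20,50,90]).round(4) if m.any() else'')
E
```

```text
t: 8.9
eef_pos: [0.499, -0.0994, 0.1495]
ee_rot: [0.468, 1.571, 2.887]
force: [-0.3, 0.3, 0.3]
width: 0.0005
t: 10.15
eef_pos: [0.4991, -0.0994, 0.1495]
ee_rot: [-0.296, 1.57, 2.904]
force: [-0.6, 0.8, -0.2]
width: 0.0869
t 10.15 tcp [ 0.4991 -0.0994  0.1495] F [-0.6  0.8 -0.2] w 0.0869 jaw -86.64 x [-0.  0. -1.] q1,5,6 [ 0.19 -0.96  1.44]
reader xy [-0.1082 -0.135 ]
units [ 8.000e-03  1.000e-03 -2.251e+00] turn 0.01619804457943701
scene -0.06 91 [0.0685 0.0718 0.0756]
scene -0.04 186 [0.069  0.0722 0.076 ]
scene -0.02 287 [0.0696 0.0723 0.0765]
scene 0.0 280 [0.069  0.0718 0.0756]
scene 0.02 282 [0.0694 0.0718 0.0749]
scene 0.04 287 [0.069  0.0715 0.0756]
scene 0.06 291 [0.0695 0.072  0.0757]
scene 0.08 263 [0.0701 0.0727 0.0767]
scene 0.1 31 [0.0698 0.0736 0.078 ]
top -0.06 0 
top -0.04 0 
top -0.02 5 [0.0713 0.0726 0.0734]
top 0.0 164 [0.0691 0.0709 0.0748]
top 0.02 240 [0.0687 0.0711 0.0748]
top 0.04 241 [0.0688 0.0709 0.0752]
top 0.06 243 [0.0684 0.0713 0.0748]
top 0.08 204 [0.0698 0.0722 0.0755]
top 0.1 42 [0.015  0.02   0.0753]
```

View pics/s3.png

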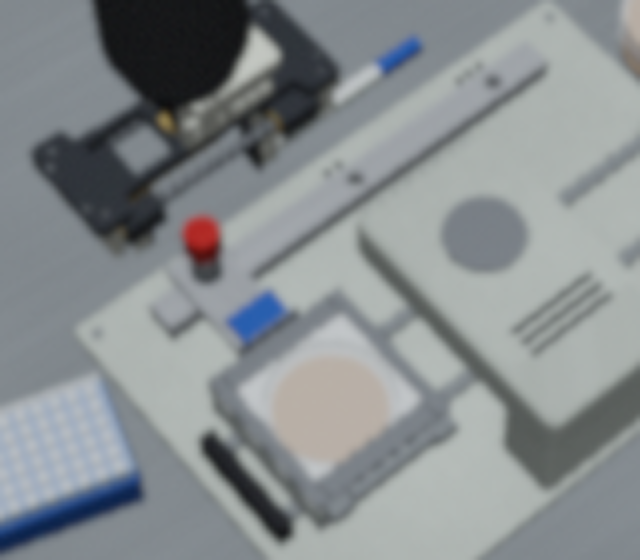

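Picture: the cover lies flat (plane level within a few mrad in both cameras), the blue tab is at crop (258,318), and the red knob at (202,235) sits between the open fingers. Next I grip the knob.

```bash
python3 -m inch '0 0 -0.8 0 0 0;0 0 -0.8 0 0 0;0 0 -0.4 0 0 0;0 0 -0.3 0 0 0;0 0 0 0 0 0' | grep -E "pos|force"; python3 -m inch '0 0 0 0 0 0;0 0 0 0 0 0;0 0 0 0 0 0;0 0 0 0 0 0;0 0 0 0 0 0;0 0 0 0 0 0' 0 40; python3 -m inch '0 0 0.2 0 0 0;0 0 0.2 0 0 0;0 0 0.17 0 0 0;0 0 0 0 0 0'
```

```text
eef_pos: [0.4991, -0.0994, 0.0805]
force: [-0.7, 0.1, 0.7]
t: 11.72
eef_pos: [0.4992, -0.0994, 0.0808]
ee_rot: [0.988, 1.571, -2.094]
force: [0.8, -5.8, 0.2]
width: 0.0333
t: 12.22
eef_pos: [0.4986, -0.0994, 0.0979]
ee_rot: [-0.158, 1.57, 3.043]
force: [-0.8, -2.9, -9.3]
width: 0.0272
```

```bash
python3 -m inch '-0.012 0.2 0 0 0 0;-0.024 0.4 0 0 0 0;-0.024 0.4 0 0 0 0;0 0 0 0 0 0' | grep -E "pos|force|wid"; python3 -c "
from h import *
stat(-.108,0,.098,90+np.degrees(YAW))"
```

```text
eef_pos: [0.4967, -0.0679, 0.0975]
force: [-1.6, 2.6, -8.1]
width: 0.0269
t 12.725 tcp [ 0.4967 -0.0679  0.0975] F [-1.6  2.6 -8.1] w 0.0269 jaw -86.55 x [-0.001  0.001 -1.   ] q1,5,6 [ 0.26 -0.83  1.38]
reader xy [-0.1087 -0.1034]
units [-0.184  3.443  0.017] turn -0.0022767009676385895
```

```bash
python3 -m inch '-0.027 0.5 0 0 0 0;-0.027 0.5 0 0 0 0;-0.027 0.5 0 0 0 0;-0.027 0.5 0 0 0 0;-0.027 0.5 0 0 0 0;-0.025 0.5 0 0 0 0;-0.02 0.3 0 0 0 0;-0.01 0.14 0 0 0 0;0 0 0 0 0 0;0 0 0 0 0 0' | grep -E "pos|force|wid"
python3 - <<'E'
from h import *
stat(-.108,0,.098,90+np.degrees(YAW))
p=arm.grab_frame('scene');save(p,'s4.png',(220,170,400,320),4)
for t in("knob","cover_hinge","tab","hole_2"):
    for n in ("scene","top"):
        if n=="top" and t=="hole_2":continue
        pp=p if n=="scene" else arm.grab_frame("top")
        for r in arm.place_of(pp,t)[:1]:
            u,v=r["position"][0]*640,r["position"][1]*480
            w=world(pp,u,v,z={"knob":.113,"cover_hinge":.07,"tab":.072,"hole_2":.036}[t]); c,s=np.cos(YAW),np.sin(YAW)
            print(t,n,round(r["confidence"],2),(np.array([[c,s],[-s,c]])@(w[:2]-O)).round(4))
E
```

```text
eef_pos: [0.4905, 0.0348, 0.0974]
force: [-6.5, 1.5, -8.8]
width: 0.0271
t 13.975 tcp [0.4905 0.0348 0.0974] F [-6.5  1.5 -8.8] w 0.0271 jaw -86.61 x [-0.002  0.001 -1.   ] q1,5,6 [ 0.47 -0.83  1.16]
reader xy [-0.1087 -0.0006]
units [0.023 0.021 0.02 ] turn 0.009047763918840702
knob scene 0.45 [-0.111  0.013]
knob top 0.23 [-0.0836 -0.2876]
hole_2 scene 0.59 [-0.1143  0.0022]
```

View pics/s4.png

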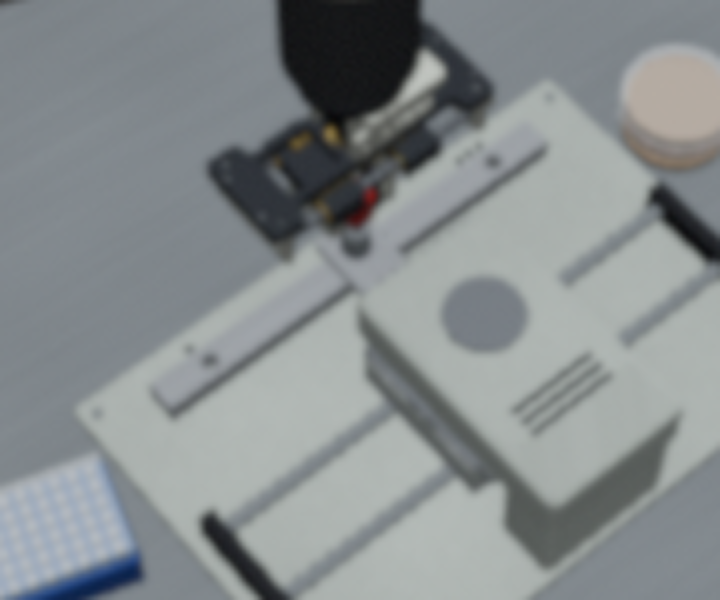

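The picture shows the carriage under the head and the plunger (crop 355,240) beside hole 2's dots, with the knob held. I'll correct half a millimetre and lower.

```bash
python3 -m inch '0.023 0.02 -0.1 0 0 0;0 0 -0.15 0 0 0;0 0 0 0 0 0' | grep -E "pos|force|wid";python3 -m inch '0 0 -0.1 0 0 0;0 0 0 0 0 0' | grep -E "pos|force|wid"; python3 -c "
from h import *
stat(-.108,0,.080,90+np.degrees(YAW))"
```

```text
eef_pos: [0.4905, 0.0348, 0.0895]
force: [-7.3, -0.4, -7.9]
width: 0.0271
eef_pos: [0.4906, 0.0348, 0.0867]
force: [-8.4, 0.3, -6.1]
width: 0.0273
t 15.15 tcp [0.4906 0.0348 0.0867] F [-8.4  0.3 -6.1] w 0.0273 jaw -86.62 x [-0.003 -0.    -1.   ] q1,5,6 [ 0.47 -0.8   1.16]
reader xy [-0.1087 -0.0006]
units [ 0.021  0.02  -0.222] turn 0.01235342600285776
```

```bash
python3 -m inch '-0.035 0 -0.08 0 0 0;0 0 0 0 0 0' | grep -E "pos|force|wid";python3 -m inch '0 0 -0.07 0 0 0;0 0 0 0 0 0' | grep -E "pos|force|wid"; python3 -m inch '0 0 -0.04 0 0 0;0 0 0 0 0 0' | grep -E "pos|force|wid";python3 -m inch '0 0 -0.04 0 0 0;0 0 0 0 0 0' | grep -E "pos|force|wid"
```

```text
eef_pos: [0.4905, 0.0348, 0.0847]
force: [-5.4, -0.6, -6.5]
width: 0.0272
eef_pos: [0.4906, 0.0348, 0.0833]
force: [-7.5, -0.4, 0.4]
width: 0.027
eef_pos: [0.4907, 0.0348, 0.0831]
force: [-12.9, 0.6, 11.8]
width: 0.0273
eef_pos: [0.4908, 0.0348, 0.083]
force: [-17.6, 0.3, 23.8]
width: 0.0271
```

```bash
python3 -m inch '-0.03 0 0.055 0 0 0;0 0 0 0 0 0' | grep -E "pos|force|wid";python3 -m inch '0 0.1 0 0 0 0;0 0 0 0 0 0' | grep -E "pos|force|wid"; python3 -m inch '0 -0.1 0 0 0 0;0 0 0 0 0 0' | grep -E "pos|force|wid";python3 -m inch '0 -0.1 0 0 0 0;0 0 0 0 0 0' | grep -E "pos|force|wid";python3 -m inch '0 0.1 0 0 0 0;0 0 0 0 0 0' | grep -E "pos|force|wid"
python3 - <<'E'
from h import *
stat()
p=arm.grab_frame('scene');save(p,'s5.png',(270,200,350,260),8)
E
```

```text
eef_pos: [0.4905, 0.0349, 0.0832]
force: [-6.8, -1.4, 3.7]
width: 0.0273
eef_pos: [0.4904, 0.0356, 0.0832]
force: [-2.4, -17.3, 2.6]
width: 0.0275
eef_pos: [0.4906, 0.0345, 0.0832]
force: [-7.5, -2.4, 3.4]
width: 0.0273
eef_pos: [0.4907, 0.032, 0.0832]
force: [-7.4, -0.1, 2.7]
width: 0.0273
eef_pos: [0.4905, 0.035, 0.0832]
force: [-7.6, -1.3, 3.4]
width: 0.027
t 17.4 tcp [0.4905 0.035  0.0832] F [-7.6 -1.3  3.4] w 0.027 jaw -86.57 x [ 0.001  0.    -1.   ] q1,5,6 [ 0.47 -0.79  1.16]
reader xy [-0.1087 -0.0004]
```

View pics/s5.png

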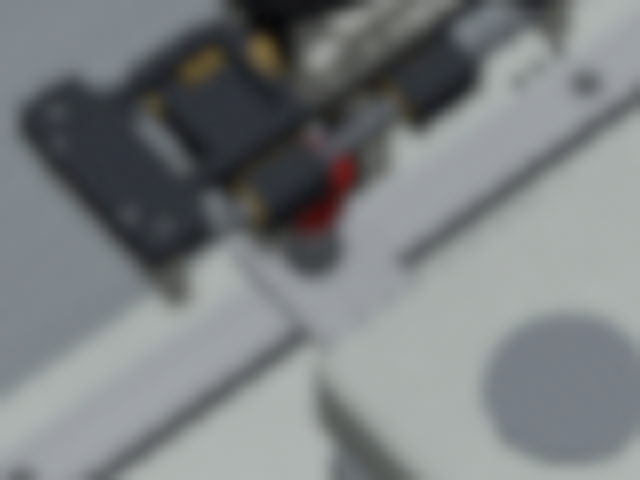

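The knob is down close to the sleeve, with the carriage under the head. The wiggle test gave about 3 mm of play with a firm stop on +y, which is the pin in the hole. I'll centre it in the play, press lightly and hand in.

```bash
python3 -m inch '0 -0.025 -0.015 0 0 0;0 0 0 0 0 0;0 0 0 0 0 0'; python3 -c "
from h import *
stat(); print(arm.job_done())"
```

```text
t: 17.82
eef_pos: [0.4906, 0.0345, 0.0831]
ee_rot: [-2.643, 1.57, 0.559]
force: [-9.4, 0.6, 8.2]
width: 0.0272
t 17.825 tcp [0.4906 0.0345 0.0831] F [-9.4  0.6  8.2] w 0.0272 jaw -86.56 x [ 0.001  0.001 -1.   ] q1,5,6 [ 0.47 -0.79  1.16]
reader xy [-0.1086 -0.0009]
the job is handed in; nothing more can be done
None
```

The cover is shut, the carriage is at the middle hole under the head, and the pin is home. I handed the job in at 17.8 s, still gripping the knob at 40 N and pressing it down with about 8 N.

- **Cover:** I pressed the tab down against a hard stop at z = 0.072 m, reaching 28 N. With the fingers withdrawn, both cameras then showed the plate level at 0.071–0.072 m. I felt no separate click from the catch, and the cover was mostly hidden under the head after the slide, so I did not check it again.
- **Slide:** I lifted the knob against a spring pull of about 9 N and moved the carriage 135 mm. The last position reading was reader y = -0.9 mm, against 0 for hole 2.
- **Pin:** The knob went down to a hard stop, with the spring pull still about 6 N well below the height where the pin would rest on the bar. Shifting it sideways gave a firm stop on the +y side (17 N). It moved freely for 2.5 mm on the -y side, where I did not reach a stop. Both fit the stated ±1.5 mm play.

**Disagreement:** the stop came 2.4 mm higher than the height at which I first gripped the knob. I put this down to the fingers still closing when the lift began, so they gripped lower on the knob. I could not measure the pin's depth directly.

A sideways force of about 9 N in x also remained on the tool at hand-in. The bystander objects weren't touched on purpose, and those still in view looked unmoved.

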